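# Set the bar stop and load the blank

## Robot

A 6-joint arm with a two-finger parallel gripper is mounted at the origin on the work surface. World frame = base frame: x ahead of the robot, y to its left, z up, the work surface at z = 0. Lengths are in m, angles in rad, forces in N, time in s.
With the tool pointing down it reaches from about 0.375 to 0.9 m from the base axis. Payload 3.1 kg.
Tool frame: the origin (TCP) lies midway between the tips of the shut fingers; the grasp point (between the pads) lies 19 mm behind it (bot.grip_depth is the z of the grasp point in the tool frame, in m); z points along the fingers, y is the line along which they close (so a half turn about z gives the same grasp; the last joint's range is limited). The gripper opens to 85 mm and grips with 20 to 120 N. Pads are 22 mm wide; open, the fingers measure 114 mm over their backs; the gripper's body (76 mm by 85 mm) begins 54 mm behind the grasp point. The pads swing forward as they close: fully open they stand 13 mm farther back than shut.
Start: joints at [-1.282, 0.527, 1.433, -0, 1.181, -0.178], TCP at [0.282, -0.558, 0.207] pointing down, gripper open.
Joint ranges: [-3.08, 3.08], [-0.75, 2.2], [0.22, 2.44], [-1.43, 4.57], [0, 2.65], [-2.85, 2.85]. Speed limits (rad/s): [2.79, 2.79, 3.14, 3.14, 3.14, 3.14].

## Interface

Orientations are given as a unit quaternion [w, x, y, z].
In Python, from plant import bot gives the robot as it stands. The module is installed in compiled form; this text tells all that it offers.
- The arm moves only by the shell command python3 -m handwheel 'ROWS' [OPENING]. ROWS is JSON, a list of rows, each an object with "delta_pos": the shift along the tool's x, y, z normalised to -1 to 1, where 1 is 5 cm, a list of three; "turn": the turn about the tool's z normalised to -1 to 1, where 1 is 0.5 rad. In form: [{"delta_pos": [dx, dy, dz], "turn": turn}, ...]. A call has 1 to 12 rows; each row shifts and turns the commanded pose from where the row before left it, along the tool's axes as they then stand; what a row does not reach is not made up. A row lasts 1/12 s, in which the tool goes at most 41.7 mm and 7.16 degrees, less where a joint would pass 70% of its speed; a pose out of reach is approached as far as the arm can. A call with a number of a shift or a turn outside -1 to 1 is refused whole. A call with a gripper value outside its range is refused whole. OPENING is the closure, from -1 (fully open) to 1 (shut), set as the call begins (- or left out, the last holds). The fingers move at their own pace and stop on an object; the grip force is fixed at half the most. Time passes only in rows, so rows that do not move let the fingers close. It gives the time, the measured TCP pose, the force, the opening and the grip force at its end, in the units of the state.
- bot.observe(): the state, without advancing time (a new reading comes with each control period).
- bot.snapshot(name): name is "scene" or "top"; returns the picture (480x640x3 uint8, red, green, blue); there is no depth.
- bot.camera_model(name): a dict with "fx", "fy", "cx", "cy" (pixels), "extrinsics" (4x4, takes a point from camera to world coordinates). Camera axes: x right, y down, z forward; pixel columns grow to the right and rows downward; lengths in m; the calibration is good to about 2 mm. A picture is of the moment at which its call begins. camera_model takes no time and is no camera call.
- bot.sign_off(): hands the job in; it is judged then, once.
Trained networks look in the newest picture that a camera, given by its name, has taken for a name from the list of things; names that differ only in an ending like _2 or _b are one class to them, and where a whole thing is asked for, a point or a joint stands for the part that bears it (a point fixed in the world has none). Each returns a list of dicts, best first, with "conf" (0 to 1); they miss things now and then, are a little off and sometimes report something else, mostly with a low value. They report only what shows in the picture. A call takes as long as a camera call. They do not tell look-alikes from the thing itself.
- bot.spot_in(name, camera): "point" ([x, y, z] in m, in world coordinates, good to about 4 mm: the middle of the surface that is visible of it).
- bot.landmark_of(name, camera): "point" ([x, y, z] in m, in world coordinates, good to about 4 mm: a listed point, or the origin of a listed thing).
The state is a dict: "t": time; "q": joint angles; "joint_velocities": joint speeds; "joint_torque": joint torques, N m; "tool_pos": TCP position; "ee_rot": TCP orientation; "ft_force": force on the tool from outside, world axes, zero at the start; "ft_torque": the same for the moment, N m; "finger_gap": finger opening in m; "grasp_force": force on a finger pad.
Only numpy, scipy, OpenCV 4.12 (cv2) and the standard library are available. Lean on these libraries where they do the work, as an engineer would, in place of code of your own. Each camera call takes 0.05 s, during which the arm holds its last target. There are 200 camera calls.

## Task

Set the work stop of the bar fixture to the hole beside the square marker: pull its sprung plunger knob, slide the stop along the leaning rail, and let the pin drop fully home. Then take the aluminium bar from the stock rack, lay it on the two rods outside the guard panel and push it in until its end butts against the stop, letting the bar itself open the sprung flap (keep the gripper off it). Leave the stop locked and the other things on the bench where they are.

Things in the scene. Friction and masses are not known exactly. Their poses are not given: they have to be found in the camera images.
- fixture: Bar fixture fixed to the table, teal base 12 mm thick, with rods, a guard panel with flap, and a leaning index rail with the stop. Origin on the table under the panel's inner face; y is the bar line, in the direction in which the bar is pushed; x across it, away from the robot; z up. Panel: x -55 to +55 mm, y -6 to 0, up to 122 mm high, with an opening 58 mm wide.
- bar_line (a point): The point that the centre line of a bar lying on the rods passes at the panel's inner face: 80 mm above the table, fixture x = y = 0. Axes as the fixture's.
- rods_end (a point): Outer end of the two steel rods, midway between them, level with their tops (67 mm above the table), at fixture y = -200 mm; from here they run to y = +165 mm. Rods 8 mm thick, 16 mm between centres. A 30 mm bar laid between them stays put, its axis 80 mm above the table. Lay the bar between here and the panel (200 mm of room for the 180 mm bar).
- rail_hole (a point): Mouth of the rail hole nearest the flap, at fixture y = 65 mm. The rail is a 40 mm square steel tube along y, axis at fixture x = -75, z = 50 mm. Its holed face leans 25 degrees from level and faces up and towards -x. Three locating holes (14 mm wide) at y = 65, 105 and 145 mm, then a long parking slot from y = 168 to 237 mm. Axes as the fixture's.
- carriage (a joint): Position of the stop carriage, a dark steel sleeve 56 mm long round the rail (m), growing towards +y of the fixture: 0, 0.040 and 0.080 with the pin central in the three holes; range -0.006 to 0.170. Starts parked, pin down in the long slot, at 0.113 to 0.163. It slides with about 2 N of friction.
- plunger (a joint): How far the plunger is pulled out (m), 0 to 0.016. Its axis leans 25 degrees from vertical, up and towards -x of the fixture. Spring: 5 N inward at 0, 9 N at 0.016. At 0 the 10 mm pin is fully home, 10 mm deep; at 0.010 its round tip rides on the rail. Pulled 10.5 mm or more, the carriage slides freely; released or dragged over a hole, the pin drops in.
- knob (a point): Centre of the plunger's round black knob, 32 mm in diameter, 24 mm high; pin and knob have the same fixture y. Its z axis is the direction of pull, its y the fixture's y. With the pin home it is 111 mm above the table, at fixture x = -103 mm. Below it along its axis: a boss 26 mm in diameter whose top is 21 mm from it, the sleeve's face 41 mm from it.
- stop_face (a point): The stop's face, at the level of the bar's axis: the -y side of the dark steel arm that reaches from the carriage over the rods; it faces -y of the fixture. It lies 12 mm towards -y from the knob and pin. Axes as the fixture's.
- flap: Aluminium flap, 50 mm wide, 44 mm high; origin on its hinge along its top edge, 110 mm above the table, just inside the panel. It hangs shut and swings inward (+y), turning up about x by up to 1.5 rad, when the bar pushes it; a weak spring closes it (1 to 2 N at the edge).
- flap_edge (a point): Middle of the flap's lower edge: 66 mm above the table when shut.
- marker_top (a point): Middle of the top of the square marker, an aluminium plate 32 mm square on a post, 53 mm above the table, beyond the rods at fixture x = +53 mm. It has the same fixture y as the hole the job calls for. The other two holes have round discs, 28 mm in diameter, in like places; which is where varies. Axes as the fixture's.
- rack: Stock rack, grey, 150 by 70 mm, fixed to the table; two V blocks 20 mm thick, at x = +55 and -55 mm, carry the bar along the rack's x with its axis 55 mm above the table. Origin on the table under its middle.
- bar_center (a point): Centre of the loose plain round aluminium bar, 30 mm in diameter, 180 mm long, about 0.34 kg. x runs along the bar. It starts on the rack and may roll about its axis.
- wrench: Bystander: wrench, 170 mm, on the bench off the fixture's left (+y) end
- collar: Bystander: dark steel collar, 60 mm in diameter, 28 mm high, between the rack and the fixture
- oil_bottle: Bystander: white plastic oil bottle, 64 mm in diameter, 170 mm high, behind
- tin: Bystander: open steel tin, 76 mm in diameter, 90 mm high, behind the fixture
- brush: Bystander: wooden brush, 180 mm, behind
- chuck_key: Bystander: steel T-shaped chuck key, 100 mm, on the robot's side
- parallel_block: Bystander: steel block 120 x 30 x 40 mm, behind the fixture
Not all that is in view belongs to the job. Leave any blue look-alike of the part that bears bar_center alone.

How it is judged:
On the way, in this order (a step that is already met when the one before it is completed fails the run):
1. the plunger is pulled out, clear of the rail (value of joint plunger above 0.009 m), for 0.1 s.
2. the stop's pin has dropped fully home in the hole beside the square marker and the knob is let go (y of knob in the frame of marker_top between -0.006 and 0.006 m and value of joint plunger below 0.002 m and contact force between the fingers and anything else below 0.5 N), for 0.2 s.
3. the bar has opened the flap and its front end is through (z of flap_edge in the frame of bar_line above 0 m and y of bar_center in the frame of bar_line above -0.07 m and z of bar_center in the frame of bar_line below 0.006 m and angle between the x axis of bar_center and the y axis of bar_line, either way round below 0.08 rad), for 0.1 s.
At the end, for the whole second after the job is handed in: The stop's pin is fully home (within 2 mm) in the hole beside the square marker (within 6 mm along the rail); the bar lies at rest on the rods (axis within 4 mm, 3 degrees), through the flap, which rests on it, with its end within 4 mm of the stop's face (y of knob in the frame of marker_top between -0.006 and 0.006 m and value of joint plunger below 0.002 m and y of bar_center in the frame of stop_face between -0.094 and -0.087 m and x of bar_center in the frame of bar_line between -0.004 and 0.004 m and z of bar_center in the frame of bar_line between -0.004 and 0.004 m and angle between the x axis of bar_center and the y axis of bar_line, either way round below 0.05 rad and z of flap_edge in the frame of bar_line above 0 m); the robot touches nothing.
It fails at once if the robot touches the flap (contact force between any of the fingers, the arm and flap above 1 N).
It fails at once if a bystander is shifted by more than 30 mm (distance of any of wrench, collar, oil_bottle, tin, brush, chuck_key, parallel_block from where it was at the start of the episode above 0.03 m).
It also fails if it takes over 59 s, if anything falls off the work surface, if the arm or the gripper's body presses on something with over 40 N, if the wrist force passes 120 N, or if a joint passes its speed limit or range.

## Working session

There is one attempt and no reset: what is moved stays moved. The work goes in short steps, Python scripts to look and compute and a shell command to move; the robot and the scene stay as the last step left them, time stands still between calls to the robot, and variables do not carry over. Pictures are saved under pics/ and viewed, at most 10 in all, crops included, and the job is handed in when it is done.

```bash
mkdir -p pics
cat > h.py <<'E'
import numpy as np, cv2
from plant import bot
from scipy.spatial.transform import Rotation as R
def save(cam,fn):
    im=bot.snapshot(cam); cv2.imwrite('pics/'+fn,im[:,:,::-1]); return im
E
python3 - <<'E'
from h import *
np.set_printoptions(precision=4,suppress=True)
o=bot.observe(); print(o['t'],o['tool_pos'],o['ee_rot'],o['finger_gap'])
a=save('scene','s0.png');b=save('top','t0.png')
cv2.imwrite('pics/t0.png',b[:,:,::-1])
for n in ['bar_line','rods_end','rail_hole','knob','stop_face','marker_top','bar_center','fixture','rack','collar','flap_edge']:
  for c in ['scene','top']:
    print(n,c,[(np.array(d['point']),round(d['conf'],2)) for d in bot.landmark_of(n,c)[:3]])
print(bot.observe()['t'])
E
```

```text
0.0 [ 0.2816 -0.5571  0.2059] [-0.0011  0.9728  0.2318 -0.0001] 0.08521503168068392
bar_line scene [(array([0.5678, 0.0298, 0.0819]), 0.85), (array([ 0.7594, -0.1357, -0.0002]), 0.17)]
bar_line top [(array([0.565 , 0.0272, 0.0806]), 0.86)]
rods_end scene [(array([ 0.536 , -0.1685,  0.0665]), 0.9)]
rods_end top [(array([ 0.5328, -0.1661,  0.0657]), 0.74)]
rail_hole scene [(array([0.4937, 0.1044, 0.0691]), 0.74)]
rail_hole top [(array([0.498 , 0.1031, 0.0664]), 0.56), (array([ 0.757 , -0.1283,  0.0011]), 0.45)]
knob scene [(array([0.4977, 0.2659, 0.1135]), 0.51)]
knob top [(array([0.4984, 0.2708, 0.1103]), 0.76)]
stop_face scene [(array([0.6033, 0.2381, 0.0806]), 0.64)]
stop_face top [(array([0.5979, 0.2406, 0.0767]), 0.93)]
marker_top scene [(array([0.6295, 0.084 , 0.052 ]), 0.51)]
marker_top top [(array([0.625 , 0.083 , 0.0539]), 0.63)]
bar_center scene [(array([ 0.4586, -0.3534,  0.0594]), 0.77), (array([ 0.2526, -0.4539,  0.012 ]), 0.59), (array([ 0.7136, -0.287 ,  0.    ]), 0.33)]
bar_center top [(array([ 0.4613, -0.3555,  0.0566]), 0.62)]
fixture scene [(array([0.5647, 0.0301, 0.0003]), 0.81), (array([ 0.4723, -0.3567, -0.0021]), 0.7)]
fixture top [(array([ 0.5656,  0.0275, -0.0001]), 0.96), (array([0.5641, 0.0314, 0.0823]), 0.69), (array([ 0.7679, -0.0071, -0.0002]), 0.66)]
rack scene [(array([ 0.4724, -0.3589, -0.0052]), 0.57)]
rack top [(array([ 0.4733, -0.3578, -0.0046]), 0.58), (array([ 0.7149, -0.2872, -0.0031]), 0.47)]
collar scene [(array([ 0.3902, -0.1761,  0.001 ]), 0.88)]
collar top [(array([ 0.3905, -0.1797,  0.0008]), 0.86)]
flap_edge scene [(array([0.5669, 0.0326, 0.0629]), 0.5)]
flap_edge top [(array([ 0.5671,  0.0325, -0.0014]), 0.53), (array([0.5635, 0.0319, 0.0645]), 0.51)]
1.2
```

View pics/s0.png

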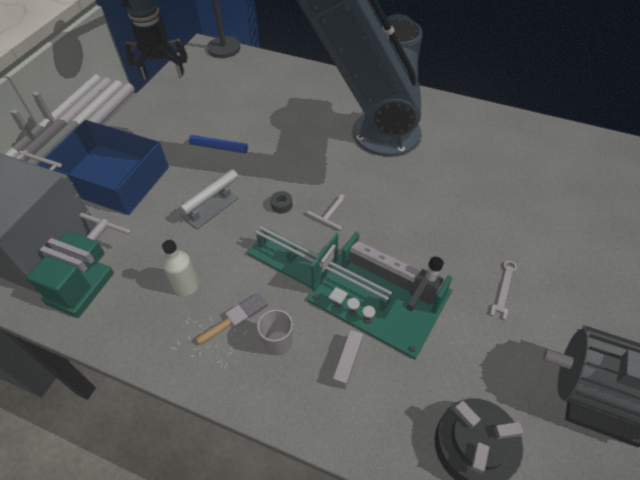

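View pics/t0.png

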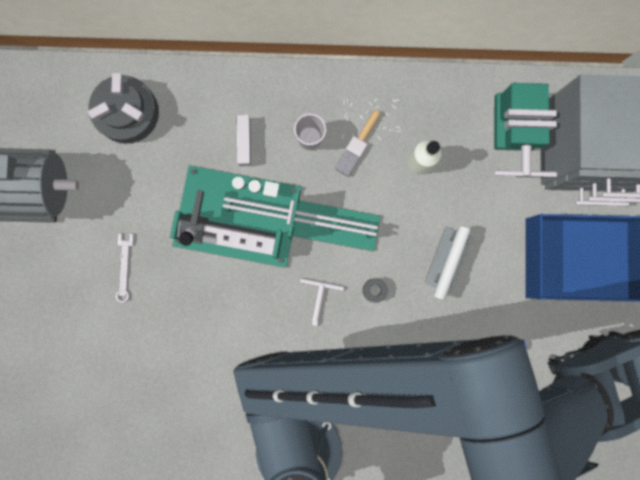

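The top view shows the square plate at (271,188), nearest the flap, with the two discs at (254,186) and (238,183). The target is therefore the first hole (carriage 0). The knob is parked at (186,237), the bar runs from (441,295) to (464,230), and the blue look-alike shows in the scene view at (218,143).

```bash
cat >> h.py <<'E'
np.set_printoptions(precision=4,suppress=True)
def topix(p,cam):
    m=bot.camera_model(cam); E=np.linalg.inv(np.array(m['extrinsics'])); c=E[:3,:3]@p+E[:3,3]
    return np.array([m['fx']*c[0]/c[2]+m['cx'],m['fy']*c[1]/c[2]+m['cy']])
def toplane(uv,z,cam):
    m=bot.camera_model(cam); E=np.array(m['extrinsics'])
    d=E[:3,:3]@np.array([(uv[0]-m['cx'])/m['fx'],(uv[1]-m['cy'])/m['fy'],1]); o=E[:3,3]
    return o+d*(z-o[2])/d[2]
def to(p,yaw=None):
    "units of tool shift to TCP target p; turn units to tool-x yaw (deg)"
    o=bot.observe(); T=R.from_quat(np.roll(o['ee_rot'],-1)).as_matrix()
    y=np.degrees(np.arctan2(T[1,0],T[0,0]))
    print('t',o['t'],'tcp',o['tool_pos'],'yaw',y,'tilt',T[2],'gap',o['finger_gap'],'F',o['ft_force'],o['grasp_force'])
    if yaw is not None: print('turn units',-np.radians(yaw-y)/.5)
    print('shift units',T.T@(np.array(p)-o['tool_pos'])/.05)
E
python3 - <<'E'
from h import *
F=[(0,0),(0,-.2),(-.075-.020*np.sin(np.radians(25)),.065),(0,0),(.053,.065)]
W=[[(.5678,.0298),(.565,.0272)],[(.536,-.1685),(.5328,-.1661)],[(.4937,.1044),(.498,.1031)],[(.5647,.0301),(.5656,.0275)],[(.6295,.084),(.625,.083)]]
W=np.array(W).mean(1);F=np.array(F);w=np.array([1,1,.7,1,1])
Fm=np.average(F,0,w);Wm=np.average(W,0,w);f=F-Fm;g=W-Wm
th=np.arctan2((w*(f[:,0]*g[:,1]-f[:,1]*g[:,0])).sum(),(w[:,None]*f*g).sum());c,s=np.cos(th),np.sin(th);Rm=np.array([[c,-s],[s,c]])
t=Wm-Rm@Fm;print('yaw',np.degrees(th),'org',t,'\nres',(F@Rm.T+t-W))
k=np.array([.4981,.2684]);print('knob in F',Rm.T@(k-t),'sf',Rm.T@(np.array([.6006,.2394])-t))
im=cv2.imread('pics/t0.png');g=cv2.cvtColor(im,cv2.COLOR_BGR2GRAY);m=np.zeros_like(g);m[215:310,425:480]=(g[215:310,425:480]>195)*255
n,l,st,ce=cv2.connectedComponentsWithStats(m);i=1+st[1:,4].argmax();pts=np.argwhere(l==i)[:,::-1].astype(np.float32)
r=cv2.minAreaRect(pts);print(r,st[i])
b=cv2.boxPoints(r);b=sorted(b,key=lambda p:p[1]);e1=(b[0]+b[1])/2;e2=(b[2]+b[3])/2
P=[toplane(e,.062,'top') for e in(e1,e2)];print(P,(P[0]+P[1])/2,np.linalg.norm(P[0]-P[1]),np.degrees(np.arctan2(*(P[0]-P[1])[1::-1])))
print(topix(np.array([*t,0]),'top'),bot.camera_model('top')['extrinsics'])
np.savez('fx.npz',Rm=Rm,t=t)
kp=Rm@np.array([-.103,.225])+t
to([kp[0],kp[1],.18],np.degrees(th))
E
```

```text
yaw -9.115314665380241 org [0.5659 0.0284] 
res [[-0.0005 -0.0001]
 [-0.0002 -0.0017]
 [-0.002   0.0021]
 [ 0.0008 -0.0004]
 [ 0.0013  0.0007]]
knob in F [-0.105   0.2262] sf [0.0008 0.2138]
((451.22601318359375, 262.39727783203125), (9.59737491607666, 75.959716796875), 20.556045532226562) [435 227  34  72 715]
[array([ 0.5473, -0.3861,  0.062 ]), array([ 0.3766, -0.3236,  0.062 ])] [ 0.462  -0.3549  0.062 ] 0.1817861867974667 -20.12360118931195
[291.8902 217.7209] [[ 0.0221 -0.9975  0.0677  0.4068]
 [-0.9996 -0.0234 -0.0179 -0.013 ]
 [ 0.0195 -0.0673 -0.9975  1.4667]
 [ 0.      0.      0.      1.    ]]
t 1.2 tcp [ 0.2818 -0.5578  0.2069] yaw 26.802787411185125 tilt [-0. -0. -1.] gap 0.08515235934745151 F [-0.1521 -0.4405  0.716 ] 0.0
turn units 1.2537782846069563
shift units [ 11.3296 -12.7561   0.5383]
```

```bash
python3 -m handwheel '[{"delta_pos":[0,0,0],"turn":0.24},{"delta_pos":[0,0,0],"turn":0.24},{"delta_pos":[0,0,0],"turn":0.24},{"delta_pos":[0,0,0],"turn":0.24},{"delta_pos":[0,0,0],"turn":0.24},{"delta_pos":[0,0,0],"turn":0.05},{"delta_pos":[0.3,-0.4,0],"turn":0},{"delta_pos":[0.3,-0.6,0],"turn":0},{"delta_pos":[0.3,-0.6,0],"turn":0},{"delta_pos":[0.2,-0.6,0],"turn":0},{"delta_pos":[0.2,-0.6,0],"turn":0},{"delta_pos":[0,0,0],"turn":0}]' -1; python3 -c "
from h import *
d=np.load('fx.npz');p=d['Rm']@[-.104,.226]+d['t'];to([*p,.18],-9.1)"
```

```text
t: 2.2
tool_pos: [0.3696, -0.4236, 0.2067]
ee_rot: [-0.003, 0.997, -0.076, -0.0]
ft_force: [-0.2, 0.8, -1.1]
finger_gap: 0.0857
grasp_force: 0.0
t 2.2 tcp [ 0.3696 -0.4236  0.2067] yaw -8.755494536037876 tilt [-0.0012 -0.0051 -1.    ] gap 0.08574585099752503 F [-0.2495  0.8466 -1.0863] 0.0
turn units 0.012025509274499455
shift units [  0.4532 -14.0623   0.6053]
```

```bash
python3 -m handwheel '[{"delta_pos":[0.1,-0.5,0],"turn":0.012},{"delta_pos":[0.1,-0.7,0],"turn":0},{"delta_pos":[0.1,-0.7,0],"turn":0},{"delta_pos":[0.1,-0.7,0],"turn":0},{"delta_pos":[0,-0.7,0],"turn":0},{"delta_pos":[0,-0.7,0],"turn":0},{"delta_pos":[0,-0.7,0],"turn":0},{"delta_pos":[0,-0.7,0],"turn":0},{"delta_pos":[0,-0.7,0],"turn":0},{"delta_pos":[0,-0.7,0],"turn":0},{"delta_pos":[0,-0.7,0],"turn":0},{"delta_pos":[0,-0.7,0],"turn":0}]' >/dev/null; python3 -m handwheel '[{"delta_pos":[0,-0.7,0],"turn":0},{"delta_pos":[0,-0.7,0],"turn":0},{"delta_pos":[0,-0.7,0],"turn":0},{"delta_pos":[0,-0.7,0],"turn":0},{"delta_pos":[0,-0.7,0],"turn":0},{"delta_pos":[0,-0.7,0],"turn":0},{"delta_pos":[0,-0.7,0],"turn":0},{"delta_pos":[0,-0.5,0],"turn":0},{"delta_pos":[0,-0.2,0],"turn":0},{"delta_pos":[0,0,0],"turn":0}]' >/dev/null
python3 - <<'E'
from h import *
d=np.load('fx.npz');p=d['Rm']@[-.104,.226]+d['t'];to([*p,.18],-9.1)
for c in ('scene','top'):
  save(c,c+'1.png')
  for n in('knob','stop_face'): print(n,c,[(d['Rm'].T@(np.array(q['point'])[:2]-d['t']),q['point'],round(q['conf'],2)) for q in bot.landmark_of(n,c)[:2]])
im=cv2.imread('pics/scene1.png')[200:330,300:500];cv2.imwrite('pics/c1.png',cv2.resize(im,None,fx=4,fy=4))
E
```

```text
t 4.0333 tcp [0.5003 0.2496 0.2069] yaw -9.179028691096152 tilt [ 0.001  -0.0005 -1.    ] gap 0.08522488284684182 F [ 0.015  -0.9955 -0.2145] 0.0
turn units -0.0027586217263387567
shift units [-0.0844 -0.3593  0.5379]
knob scene []
stop_face scene [(array([0.0028, 0.2122]), [0.6023, 0.2375, 0.0793], 0.9)]
knob top []
stop_face top [(array([-0.0003,  0.2147]), [0.5996, 0.2405, 0.0753], 0.88)]
```

View pics/c1.png

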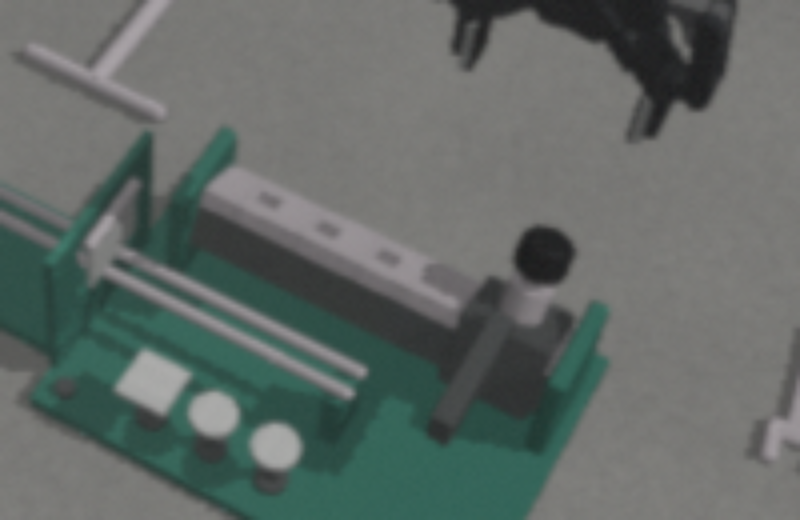

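The knob stands upright in its parking place, the pin is in the long slot, and nothing blocks the fingers on either side (crop (543,255)). Next I descend and grip.

```bash
python3 -m handwheel '[{"delta_pos":[-0.08,-0.35,0],"turn":0},{"delta_pos":[0,0,0.4],"turn":0},{"delta_pos":[0,0,0.5],"turn":0},{"delta_pos":[0,0,0.5],"turn":0},{"delta_pos":[0,0,0.4],"turn":0},{"delta_pos":[0,0,0.3],"turn":0},{"delta_pos":[0,0,0.14],"turn":0},{"delta_pos":[0,0,0],"turn":0},{"delta_pos":[0,0,0],"turn":0}]'
python3 - <<'E'
from h import *
d=np.load('fx.npz');p=d['Rm']@[-.104,.226]+d['t'];to([*p,.095],-9.1)
E
```

```text
t: 5.08
tool_pos: [0.499, 0.2653, 0.0952]
ee_rot: [-0.0, 0.997, -0.082, 0.0]
ft_force: [-0.6, -0.9, -0.7]
finger_gap: 0.0856
grasp_force: 0.0
t 5.0833 tcp [0.499  0.2653 0.0952] yaw -9.405557115356451 tilt [ 0.0002 -0.     -1.    ] gap 0.08556219924751386 F [-0.5756 -0.8544 -0.6664] 0.0
turn units -0.010665955431732422
shift units [-0.0078 -0.0544  0.0044]
```

```bash
python3 -m handwheel '[{"delta_pos":[0,-0.03,0],"turn":0},{"delta_pos":[0,0,0],"turn":0},{"delta_pos":[0,0,0],"turn":0},{"delta_pos":[0,0,0],"turn":0},{"delta_pos":[0,0,0],"turn":0},{"delta_pos":[0,0,0],"turn":0},{"delta_pos":[0,0,0],"turn":0},{"delta_pos":[0,0,0],"turn":0}]' 1
```

```text
t: 5.75
tool_pos: [0.503, 0.2688, 0.1005]
ee_rot: [-0.002, 0.997, -0.081, 0.005]
ft_force: [-2.4, -0.7, 26.6]
finger_gap: 0.0002
grasp_force: 13.4
```

Run:
```python
from h import *
a=save('scene','s2.png')[190:320,340:500];b=save('top','t2.png')[180:290,140:300]
cv2.imwrite('pics/c2.png',cv2.resize(np.hstack([cv2.resize(a,(400,325)),cv2.resize(b,(400,325))]),None,fx=1,fy=1)[:,:,::-1])
d=np.load('fx.npz')
for c in ('scene','top'):
  for n in('knob','stop_face'): print(n,c,[(d['Rm'].T@(np.array(q['point'])[:2]-d['t']),q['point'],round(q['conf'],2)) for q in bot.landmark_of(n,c)[:2]])
to([.5,.27,.1]);
```

```text
knob scene [(array([-0.105 ,  0.2249]), [0.4979, 0.2671, 0.1157], 0.6)]
stop_face scene [(array([0.0009, 0.2101]), [0.6001, 0.2357, 0.0803], 0.83)]
knob top []
stop_face top [(array([-0.0013,  0.2141]), [0.5985, 0.24, 0.0765], 0.72)]
t 6.05 tcp [0.503  0.2688 0.1005] yaw -9.330974251541589 tilt [ 0.0102 -0.005  -0.9999] gap 4.817841605773644e-05 F [-2.643  -0.282  25.1567] 13.289010755979689
shift units [-0.0636 -0.0136  0.009 ]
```

View pics/c2.png

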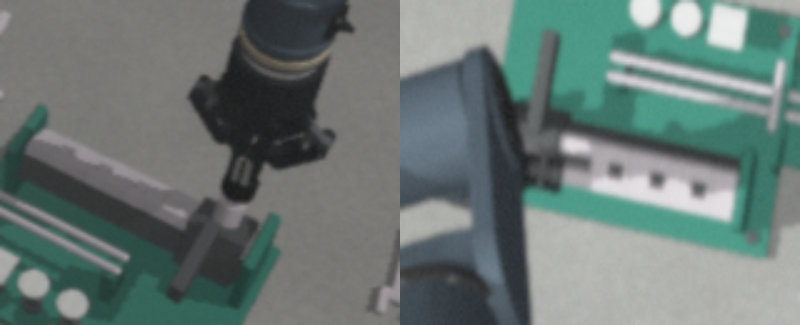

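Run:
```python
from h import *
d=np.load('fx.npz');f=lambda x,y,z:np.array([*(d['Rm']@[x,y]+d['t']),z])
o=bot.observe();print('tcp F',d['Rm'].T@(o['tool_pos'][:2]-d['t']))
print('tcp px',topix(o['tool_pos'],'scene'),'knob home',topix(f(-.103,.226,.111),'scene'),'knob out',topix(f(-.110,.226,.1255),'scene'),'boss',topix(f(-.094,.226,.092),'scene'))
a=cv2.imread('pics/scene1.png')[230:310,400:470];b=cv2.imread('pics/s2.png')[230:310,400:470]
cv2.imwrite('pics/c3.png',cv2.resize(np.hstack([a,b]),(800,457),interpolation=cv2.INTER_CUBIC))
```

```text
tcp F [-0.1002  0.2274]
tcp px [435.1671 266.191 ] knob home [435.9114 262.4461] knob out [438.3036 256.5959] boss [432.8598 269.9311]
```

View pics/c3.png

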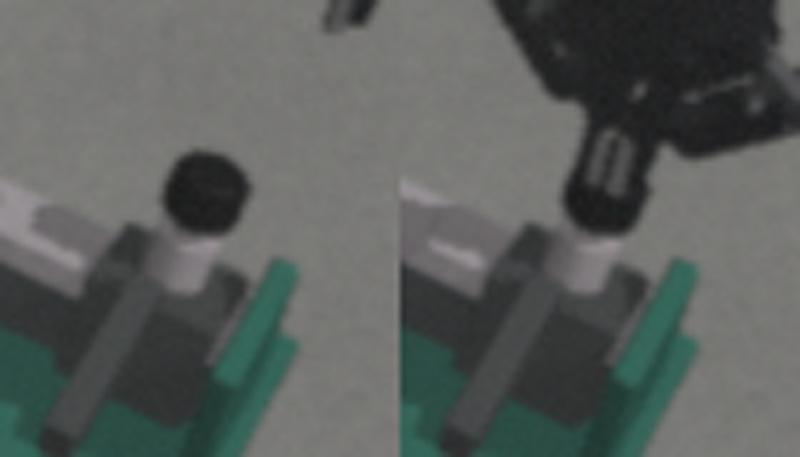

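The knob is still home at crop (205,190), and the fingers look shut in front of it or on top of it. I'll rise 20 mm with them shut, watch the force, and check the TCP projection.

```bash
python3 -m handwheel '[{"delta_pos":[0,0,-0.1],"turn":0},{"delta_pos":[0,0,-0.1],"turn":0},{"delta_pos":[0,0,0],"turn":0}]'; python3 -m handwheel '[{"delta_pos":[0,0,-0.3],"turn":0},{"delta_pos":[0,0,-0.3],"turn":0},{"delta_pos":[0,0,-0.3],"turn":0},{"delta_pos":[0,0,0],"turn":0},{"delta_pos":[0,0,0],"turn":0}]';python3 - <<'E'
from h import *
a=save('scene','s3.png');o=bot.observe();p=topix(o['tool_pos'],'scene');print(p)
q=topix(np.array(o['tool_pos'])+[0,0,.019],'scene')
u,v=p.astype(int);s=8;c=cv2.resize(a[v-40:v+35,u-45:u+45],None,fx=s,fy=s,interpolation=cv2.INTER_CUBIC)[:,:,::-1].copy()
for w,col in((p,(0,0,255)),(q,(0,255,0))): cv2.circle(c,tuple(((w-[u-45,v-40])*s+s/2).astype(int).tolist()),4,col,1)
cv2.imwrite('pics/c4.png',np.clip(c.astype(float)*1.5,0,255).astype(np.uint8))
E
```

```text
t: 6.3
tool_pos: [0.4992, 0.2675, 0.1059]
ee_rot: [-0.0, 0.997, -0.081, 0.001]
ft_force: [-0.5, -0.6, 0.0]
finger_gap: 0.0002
grasp_force: 0.0
t: 6.72
tool_pos: [0.4988, 0.2673, 0.1497]
ee_rot: [-0.0, 0.997, -0.082, 0.0]
ft_force: [-0.8, -0.2, -0.3]
finger_gap: 0.0002
grasp_force: 0.0
[438.7732 251.961 ]
```

View pics/c4.png

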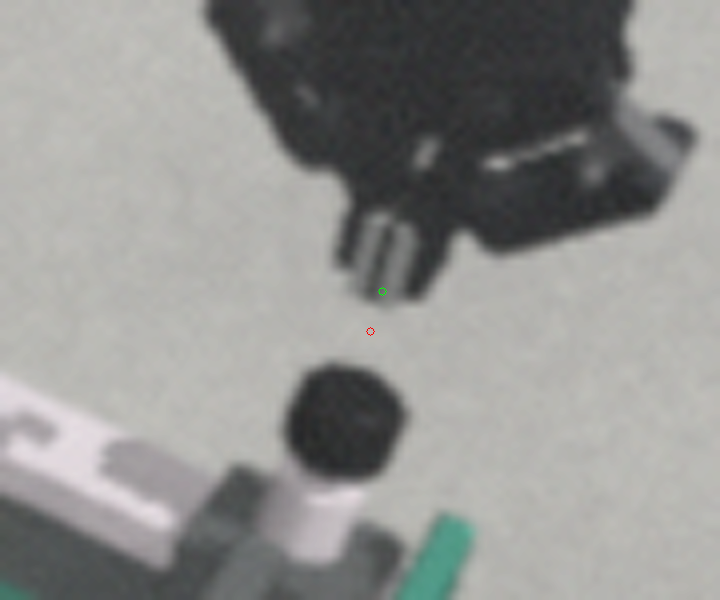

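The shut finger tips are at crop (388,300), near the green mark. They end about 20 mm short of the reported TCP, which agrees with the press: it stopped at 0.1005 on a knob top at 0.122. From here on I take true tip z as reported z + 0.021, and I regrip lower.

```bash
python3 -c "
from h import *
print(bot.grip_depth)"; python3 -m handwheel '[{"delta_pos":[0,0,0],"turn":0},{"delta_pos":[0,0,0],"turn":0},{"delta_pos":[0,0,0],"turn":0},{"delta_pos":[0,0,0],"turn":0},{"delta_pos":[0,0,0],"turn":0},{"delta_pos":[0,0,0],"turn":0},{"delta_pos":[0,0,0.3],"turn":0},{"delta_pos":[0,0,0.3],"turn":0},{"delta_pos":[0,0,0.3],"turn":0},{"delta_pos":[0,0,0.3],"turn":0},{"delta_pos":[0,0,0.3],"turn":0},{"delta_pos":[0,0,0]}]' -1
python3 - <<'E'
from h import *
d=np.load('fx.npz');p=d['Rm']@[-.104,.226]+d['t'];to([*p,.074],-9.1)
E
```

```text
-0.0187
t 6.7667 tcp [0.4982 0.2671 0.149 ] yaw -9.348514157885345 tilt [-0.0013  0.0007 -1.    ] gap -0.00044834420935832244 F [-0.5741 -0.0648 -0.9162] 0.0
turn units -0.008674780585840626
shift units [ 0.0161 -0.0223  1.5006]validation failed for argument at $[11...
```

```bash
python3 -m handwheel '[{"delta_pos":[0,0,0],"turn":0},{"delta_pos":[0,0,0],"turn":0},{"delta_pos":[0,0,0],"turn":0},{"delta_pos":[0,0,0],"turn":0},{"delta_pos":[0,0,0],"turn":0},{"delta_pos":[0,0,0],"turn":0},{"delta_pos":[0,0,0.3],"turn":0},{"delta_pos":[0,0,0.3],"turn":0},{"delta_pos":[0,0,0.3],"turn":0},{"delta_pos":[0,0,0.3],"turn":0},{"delta_pos":[0,0,0.3],"turn":0},{"delta_pos":[0,0,0],"turn":0}]' -1;  python3 -m handwheel '[{"delta_pos":[0,0,0],"turn":0},{"delta_pos":[0,0,0],"turn":0},{"delta_pos":[0,0,0],"turn":0},{"delta_pos":[0,0,0],"turn":0},{"delta_pos":[0,0,0],"turn":0},{"delta_pos":[0,0,0],"turn":0},{"delta_pos":[0,0,0],"turn":0}]' 1
```

```text
t: 7.77
tool_pos: [0.4968, 0.2666, 0.0724]
ee_rot: [0.001, 0.997, -0.082, -0.003]
ft_force: [-0.1, 1.0, 0.8]
finger_gap: 0.0852
grasp_force: 0.0
t: 8.35
tool_pos: [0.4995, 0.2677, 0.0763]
ee_rot: [-0.001, 0.997, -0.082, 0.001]
ft_force: [-0.8, 0.6, 6.4]
finger_gap: 0.0295
grasp_force: 59.2
```

```bash
python3 -m handwheel '[{"delta_pos":[-0.04,0,-0.08],"turn":0},{"delta_pos":[-0.04,0,-0.08],"turn":0},{"delta_pos":[-0.04,0,-0.09],"turn":0},{"delta_pos":[0,0,0],"turn":0},{"delta_pos":[0,0,0],"turn":0}]'
```

```text
t: 8.77
tool_pos: [0.4943, 0.2685, 0.0877]
ee_rot: [-0.0, 0.997, -0.081, 0.002]
ft_force: [6.4, 0.7, -7.7]
finger_gap: 0.0299
grasp_force: 59.8
```

```bash
python3 -m handwheel '[{"delta_pos":[0,0.1,0],"turn":0},{"delta_pos":[0,0.2,0],"turn":0},{"delta_pos":[0,0.2,0],"turn":0},{"delta_pos":[0,0.2,0],"turn":0},{"delta_pos":[0,0.2,0],"turn":0},{"delta_pos":[0,0.2,0],"turn":0}]';python3 -m handwheel '[{"delta_pos":[0,0.2,0],"turn":0},{"delta_pos":[0,0.2,0],"turn":0},{"delta_pos":[0,0.2,0],"turn":0},{"delta_pos":[0,0.2,0],"turn":0},{"delta_pos":[0,0.2,0],"turn":0},{"delta_pos":[0,0.2,0],"turn":0},{"delta_pos":[0,0.1,0],"turn":0},{"delta_pos":[0,0,0],"turn":0}]'
python3 - <<'E'
from h import *
d=np.load('fx.npz');print(d['Rm'].T@(np.array(bot.observe()['tool_pos'])[:2]-d['t']))
for c in ('scene','top'):
  bot.snapshot(c)
  for n in('knob','stop_face'): print(n,c,[(d['Rm'].T@(np.array(q['point'])[:2]-d['t']),q['point'][2],round(q['conf'],2)) for q in bot.landmark_of(n,c)[:2]])
E
```

```text
t: 9.27
tool_pos: [0.4855, 0.2142, 0.0874]
ee_rot: [-0.001, 0.997, -0.082, 0.002]
ft_force: [4.6, 1.9, -7.0]
finger_gap: 0.0299
grasp_force: 60.0
t: 9.93
tool_pos: [0.4747, 0.1488, 0.0875]
ee_rot: [0.0, 0.997, -0.082, 0.001]
ft_force: [5.4, -2.9, -7.4]
finger_gap: 0.0294
grasp_force: 60.0
[-0.1091  0.1044]
knob scene [(array([-0.1096,  0.1044]), 0.1264, 0.68)]
stop_face scene [(array([0.0025, 0.0925]), 0.0798, 0.88)]
knob top []
stop_face top [(array([-0.0028,  0.0944]), 0.0769, 0.58), (array([-0.1949, -0.0966]), 0.0015, 0.38)]
```

```bash
python3 -m handwheel '[{"delta_pos":[0,0.15,0],"turn":0},{"delta_pos":[0,0.2,0],"turn":0},{"delta_pos":[0,0.2,0],"turn":0},{"delta_pos":[0,0.15,0],"turn":0},{"delta_pos":[0,0.09,0],"turn":0},{"delta_pos":[0,0,0],"turn":0},{"delta_pos":[0,0,0],"turn":0}]'
python3 - <<'E'
from h import *
d=np.load('fx.npz');print(d['Rm'].T@(np.array(bot.observe()['tool_pos'])[:2]-d['t']))
for c in ('scene','top'):
  bot.snapshot(c)
  for n in('knob','stop_face','marker_top','bar_line'): print(n,c,[(d['Rm'].T@(np.array(q['point'])[:2]-d['t']),q['point'][2],round(q['conf'],2)) for q in bot.landmark_of(n,c)[:1]])
E
```

```text
t: 10.82
tool_pos: [0.4683, 0.1102, 0.0875]
ee_rot: [0.0, 0.997, -0.082, 0.001]
ft_force: [4.7, -3.5, -7.3]
finger_gap: 0.0291
grasp_force: 60.2
[-0.1093  0.0652]
knob scene [(array([-0.1979,  0.3857]), 0.0009, 0.68)]
stop_face scene [(array([0.0051, 0.0517]), 0.0777, 0.64)]
marker_top scene []
bar_line scene [(array([ 0.0016, -0.0019]), 0.0823, 0.57)]
knob top []
stop_face top [(array([-0.0039,  0.0565]), 0.0776, 0.48)]
marker_top top [(array([0.0508, 0.0643]), 0.0524, 0.61)]
bar_line top []
```

```bash
python3 -m handwheel '[{"delta_pos":[0.04,0,0.08],"turn":0},{"delta_pos":[0.04,0,0.08],"turn":0},{"delta_pos":[0,0,0],"turn":0}]';python3 -m handwheel '[{"delta_pos":[0.04,0,0.09],"turn":0},{"delta_pos":[0,0,0],"turn":0},{"delta_pos":[0,0,0],"turn":0}]'
```

```text
t: 11.57
tool_pos: [0.4722, 0.1098, 0.0789]
ee_rot: [0.0, 0.997, -0.082, 0.001]
ft_force: [4.0, -2.9, -4.9]
finger_gap: 0.0294
grasp_force: 60.5
t: 11.82
tool_pos: [0.4734, 0.1098, 0.0762]
ee_rot: [0.0, 0.997, -0.081, 0.001]
ft_force: [1.5, -3.0, 9.4]
finger_gap: 0.0296
grasp_force: 61.9
```

```bash
python3 -m handwheel '[{"delta_pos":[0,0,0],"turn":0},{"delta_pos":[0,0,0],"turn":0},{"delta_pos":[0,0,0],"turn":0},{"delta_pos":[0,0,0],"turn":0},{"delta_pos":[0,0,0],"turn":0},{"delta_pos":[0,0,0],"turn":0}]' -0.3;python3 -m handwheel '[{"delta_pos":[0,0,-0.3],"turn":0},{"delta_pos":[0,0,-0.6],"turn":0},{"delta_pos":[0,0,-0.6],"turn":0},{"delta_pos":[0,0,-0.6],"turn":0},{"delta_pos":[0,0,-0.4],"turn":0},{"delta_pos":[0,0,0],"turn":0}]' -0.3
python3 - <<'E'
from h import *
d=np.load('fx.npz');f=lambda x,y,z:np.array([*(d['Rm']@[x,y]+d['t']),z])
b=save('top','t5.png')
a=save('scene','s5.png');
for c in ('scene','top'):
  for n in('knob','stop_face','marker_top','bar_center'): print(n,c,[(d['Rm'].T@(np.array(q['point'])[:2]-d['t']),q['point'],round(q['conf'],2)) for q in bot.landmark_of(n,c)[:1]])
cv2.imwrite('pics/c5.png',cv2.resize(a[200:310,300:450],(800,586),interpolation=cv2.INTER_CUBIC)[:,:,::-1])
print('expected knob px',topix(f(-.103,.065,.111),'scene'))
E
```

```text
t: 12.32
tool_pos: [0.4724, 0.1101, 0.0747]
ee_rot: [0.0, 0.997, -0.081, -0.001]
ft_force: [0.8, -0.3, -0.1]
finger_gap: 0.0552
grasp_force: 0.0
t: 12.82
tool_pos: [0.4758, 0.1101, 0.204]
ee_rot: [-0.0, 0.997, -0.081, 0.005]
ft_force: [-0.2, 0.5, -0.5]
finger_gap: 0.0555
grasp_force: 0.0
knob scene [(array([-0.1049,  0.0665]), [0.4729, 0.1107, 0.1155], 0.72)]
stop_face scene [(array([0.0006, 0.0495]), [0.5744, 0.0772, 0.0797], 0.91)]
marker_top scene [(array([0.0538, 0.0632]), [0.6291, 0.0823, 0.0529], 0.8)]
bar_center scene [(array([-0.2337, -0.5274]), [0.2516, -0.4553, 0.0117], 0.86)]
knob top [(array([ 0.2047, -0.0022]), [0.7677, -0.0062, -0.0017], 0.74)]
stop_face top [(array([-0.0037,  0.0543]), [0.5709, 0.0826, 0.076], 0.58)]
marker_top top [(array([0.0504, 0.0654]), [0.626, 0.085, 0.0553], 0.65)]
bar_center top [(array([-0.0407, -0.3956]), [0.4631, -0.3557, 0.0579], 0.79)]
expected knob px [372.8283 233.2601]
```

View pics/c5.png

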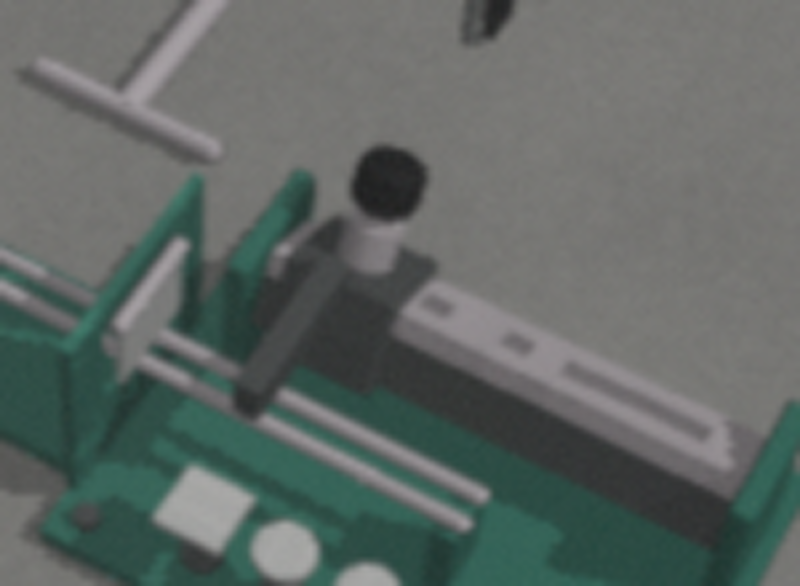

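The knob is at pixel (372.8,234.3), against (372.8,233.3) predicted for the pin home beside the square plate. The stop is locked. Now the bar.

```bash
python3 -m handwheel '[{"delta_pos":[0,0.4,0],"turn":0.2},{"delta_pos":[0,0.7,0],"turn":0.18},{"delta_pos":[0,0.7,0],"turn":0},{"delta_pos":[0,0.7,0],"turn":0},{"delta_pos":[0,0.7,0],"turn":0},{"delta_pos":[0,0.7,0],"turn":0},{"delta_pos":[0,0.7,0],"turn":0},{"delta_pos":[0,0.7,0],"turn":0},{"delta_pos":[0,0.7,0],"turn":0},{"delta_pos":[0,0.7,0],"turn":0},{"delta_pos":[0,0.6,0],"turn":0},{"delta_pos":[0,0.4,0],"turn":0}]' -0.5
python3 - <<'E'
from h import *
to([.434,-.3445,.10],-20.1)
E
```

```text
t: 14.32
tool_pos: [0.3456, -0.2562, 0.1999]
ee_rot: [0.001, 0.984, -0.177, 0.0]
ft_force: [-0.1, 0.2, -0.6]
finger_gap: 0.0642
grasp_force: 0.0
t 14.3167 tcp [ 0.3456 -0.2562  0.1999] yaw -20.365371472939206 tilt [ 0.0006  0.001  -1.    ] gap 0.0641622357671469 F [-0.1037  0.211  -0.5694] 0.0
turn units -0.009263211887312297
shift units [2.2713 1.0386 1.9996]
```

```bash
python3 -m handwheel '[{"delta_pos":[0.5,0.2,0.2],"turn":0},{"delta_pos":[0.6,0.3,0.4],"turn":0},{"delta_pos":[0.6,0.3,0.5],"turn":0},{"delta_pos":[0.4,0.2,0.5],"turn":0},{"delta_pos":[0.15,0.04,0.3],"turn":0},{"delta_pos":[0,0,0.1],"turn":0},{"delta_pos":[0,0,0],"turn":0},{"delta_pos":[0,0,0],"turn":0}]' -0.5
python3 - <<'E'
from h import *
to([.434,-.3445,.016],-20.1)
E
```

```text
t: 14.98
tool_pos: [0.4331, -0.3398, 0.0999]
ee_rot: [-0.001, 0.984, -0.176, -0.001]
ft_force: [0.6, 0.6, -0.3]
finger_gap: 0.0643
grasp_force: 0.0
t 14.9833 tcp [ 0.4331 -0.3398  0.0999] yaw -20.22203283822913 tilt [-0.0017 -0.0009 -1.    ] gap 0.0643189206943443 F [ 0.6217  0.624  -0.3174] 0.0
turn units -0.004259749645303773
shift units [0.052  0.0828 1.6787]
```

```bash
python3 -m handwheel '[{"delta_pos":[0.05,0.08,0.3],"turn":0},{"delta_pos":[0,0,0.4],"turn":0},{"delta_pos":[0,0,0.4],"turn":0},{"delta_pos":[0,0,0.3],"turn":0},{"delta_pos":[0,0,0.2],"turn":0},{"delta_pos":[0,0,0.08],"turn":0},{"delta_pos":[0,0,0],"turn":0},{"delta_pos":[0,0,0],"turn":0}]' -0.5; python3 -m handwheel '[{"delta_pos":[0,0,0],"turn":0},{"delta_pos":[0,0,0],"turn":0},{"delta_pos":[0,0,0],"turn":0},{"delta_pos":[0,0,0],"turn":0},{"delta_pos":[0,0,0],"turn":0},{"delta_pos":[0,0,0],"turn":0}]' 1
python3 - <<'E'
from h import *
to([.434,-.3445,.016],-20.1)
E
```

```text
t: 15.65
tool_pos: [0.4352, -0.3458, 0.017]
ee_rot: [0.0, 0.984, -0.176, 0.001]
ft_force: [0.0, -0.7, 0.4]
finger_gap: 0.0642
grasp_force: 0.0
t: 16.15
tool_pos: [0.4357, -0.3449, 0.0186]
ee_rot: [-0.0, 0.984, -0.176, 0.001]
ft_force: [0.2, 2.2, 12.6]
finger_gap: 0.0445
grasp_force: 59.2
t 16.15 tcp [ 0.4357 -0.3449  0.0186] yaw -20.308235562859174 tilt [ 0.0019 -0.0007 -1.    ] gap 0.04448675377932422 F [ 0.2386  2.2464 12.6209] 59.19815093278885
turn units -0.007268792383272364
shift units [-0.0353  0.0038  0.0516]
```

The gap is 44 mm, not 30, so the fingers have closed on a V block: the bar sits about 11 mm off the rack's middle. I'll open and shift 16 mm towards the bar's middle.

```bash
python3 -m handwheel '[{"delta_pos":[0,0,0],"turn":0},{"delta_pos":[0,0,0],"turn":0},{"delta_pos":[0,0,0],"turn":0},{"delta_pos":[0,0,0],"turn":0},{"delta_pos":[0.16,0,0],"turn":0},{"delta_pos":[0.16,0,0],"turn":0},{"delta_pos":[0,0,0],"turn":0},{"delta_pos":[0,0,0],"turn":0}]' -0.5; python3 -m handwheel '[{"delta_pos":[0,0,0],"turn":0},{"delta_pos":[0,0,0],"turn":0},{"delta_pos":[0,0,0],"turn":0},{"delta_pos":[0,0,0],"turn":0},{"delta_pos":[0,0,0],"turn":0},{"delta_pos":[0,0,0],"turn":0},{"delta_pos":[0,0,0],"turn":0}]' 1
python3 - <<'E'
from h import *
to([.434,-.3445,.016],-20.1)
E
```

```text
t: 16.82
tool_pos: [0.4507, -0.3515, 0.0159]
ee_rot: [0.0, 0.984, -0.175, 0.0]
ft_force: [-0.2, -0.8, -0.2]
finger_gap: 0.064
grasp_force: 0.0
t: 17.4
tool_pos: [0.4498, -0.3498, 0.0162]
ee_rot: [-0.001, 0.984, -0.176, -0.0]
ft_force: [2.1, 4.1, 3.4]
finger_gap: 0.0282
grasp_force: 59.0
t 17.4 tcp [ 0.4498 -0.3498  0.0162] yaw -20.26410170979936 tilt [-0.0008 -0.0016 -1.    ] gap 0.02820744063555345 F [2.0534 4.0769 3.4269] 59.049943685531616
turn units -0.005728230288302065
shift units [-0.3336  0.011   0.0044]
```

```bash
python3 -m handwheel '[{"delta_pos":[0,0,-0.2],"turn":0},{"delta_pos":[0,0,-0.4],"turn":0},{"delta_pos":[0,0,-0.5],"turn":0},{"delta_pos":[0,0,-0.5],"turn":0},{"delta_pos":[0,0,-0.5],"turn":-0.1},{"delta_pos":[0,0,-0.4],"turn":-0.2},{"delta_pos":[0,0,0],"turn":-0.23},{"delta_pos":[0,0,0],"turn":-0.23},{"delta_pos":[0,0,0],"turn":-0.23},{"delta_pos":[0,0,0],"turn":-0.23},{"delta_pos":[0,0,0],"turn":-0.23},{"delta_pos":[0,0,0],"turn":-0.23}]';python3 -m handwheel '[{"delta_pos":[0,0,0],"turn":-0.23},{"delta_pos":[0,0,0],"turn":-0.23},{"delta_pos":[0,0,0],"turn":-0.23},{"delta_pos":[0,0,0],"turn":-0.23},{"delta_pos":[0,0,0],"turn":-0.23},{"delta_pos":[0,0,0],"turn":-0.23},{"delta_pos":[0,0,0],"turn":-0.23},{"delta_pos":[0,0,0],"turn":-0.23},{"delta_pos":[0,0,0],"turn":0},{"delta_pos":[0,0,0],"turn":0}]'
python3 - <<'E'
from h import *
d=np.load('fx.npz');p=d['Rm']@[0,-.116]+d['t'];to([*p,.14],80.9)
a=save('top','t6.png')
for c in('scene','top'):
  if c=='scene':bot.snapshot(c)
  print([(q['point'],q['conf']) for q in bot.landmark_of('bar_center',c)[:2]])
u,v=topix(np.array(bot.observe()['tool_pos']),'top').astype(int)
print(u,v)
cv2.imwrite('pics/c6.png',cv2.resize(a[150:300,280:480],(800,600))[:,:,::-1])
E
```

```text
t: 18.4
tool_pos: [0.449, -0.3514, 0.1409]
ee_rot: [0.0, 0.97, 0.244, -0.001]
ft_force: [-0.8, -0.6, -2.6]
finger_gap: 0.028
grasp_force: 59.6
t: 19.23
tool_pos: [0.4493, -0.3513, 0.1409]
ee_rot: [-0.0, 0.764, 0.646, -0.0]
ft_force: [0.7, 0.3, -1.8]
finger_gap: 0.0282
grasp_force: 59.6
t 19.2333 tcp [ 0.4493 -0.3513  0.1409] yaw 80.43114685962092 tilt [-0.0005 -0.0006 -1.    ] gap 0.028174310904908923 F [ 0.6724  0.271  -1.7829] 59.55297589302063
turn units -0.016366062015860307
shift units [5.5568 1.0553 0.0155]
[([0.2504, -0.4549, 0.0149], 0.96), ([0.4505, -0.3374, 0.1824], 0.92)]
[([0.4529, -0.3407, 0.1794], 0.77), ([0.2551, -0.4566, 0.016], 0.73)]
458 266
```

View pics/c6.png

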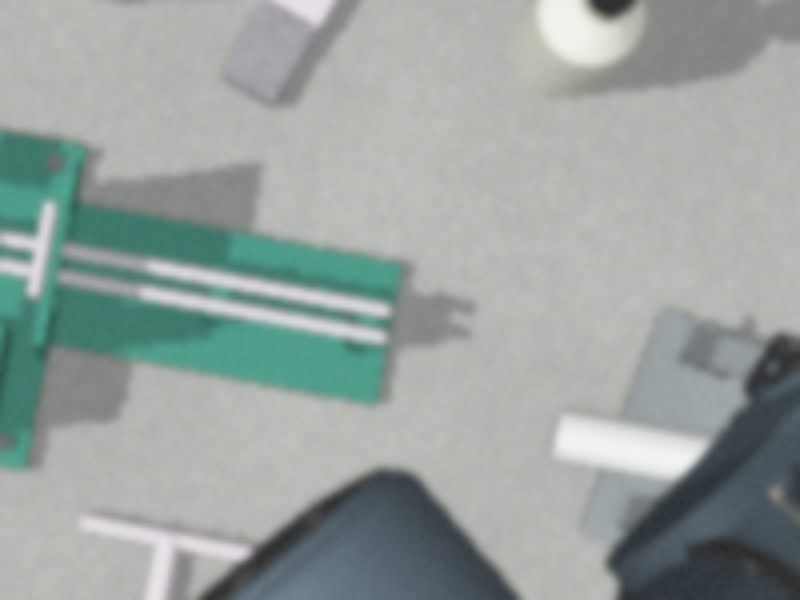

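```bash
python3 -m handwheel '[{"delta_pos":[0.3,0.1,0],"turn":-0.016},{"delta_pos":[0.5,0.15,0],"turn":0},{"delta_pos":[0.5,0.15,0],"turn":0},{"delta_pos":[0.6,0.15,0],"turn":0},{"delta_pos":[0.6,0.15,0],"turn":0},{"delta_pos":[0.6,0.15,0],"turn":0},{"delta_pos":[0.6,0.1,0],"turn":0},{"delta_pos":[0.6,0.1,0],"turn":0},{"delta_pos":[0.6,0,0],"turn":0},{"delta_pos":[0.4,0,0],"turn":0},{"delta_pos":[0.2,0,0],"turn":0},{"delta_pos":[0,0,0],"turn":0}]'
python3 - <<'E'
from h import *
bot.snapshot('scene');bot.snapshot('top')
d=np.load('fx.npz');Rm,t=d['Rm'],d['t'];p=Rm@[0,-.116]+t;to([*p,.075],80.9)
for c in('scene','top'):
  for n in('bar_center','rods_end','bar_line'):print(n,[(Rm.T@(np.array(q['point'])[:2]-t),q['point'][2],q['conf']) for q in bot.landmark_of(n,c)[:2]])
E
```

```text
t: 20.43
tool_pos: [0.5444, -0.0855, 0.141]
ee_rot: [-0.0, 0.759, 0.651, -0.0]
ft_force: [1.2, -0.6, -2.7]
finger_gap: 0.0279
grasp_force: 59.6
t 20.5333 tcp [ 0.5447 -0.0882  0.1411] yaw 81.0833827643164 tilt [-0.001   0.0005 -1.    ] gap 0.028024766604099745 F [ 0.3791 -0.358  -2.2493] 59.59193229675293
turn units 0.006401266057459598
shift units [0.0519 0.0483 1.3217]
bar_center [(array([-0.0045, -0.1024]), 0.1837, 0.8), (array([-0.2348, -0.5249]), 0.0105, 0.63)]
rods_end [(array([-0.0011, -0.2059]), 0.0677, 0.68), (array([-0.0041, -0.1022]), 0.1836, 0.45)]
bar_line [(array([0.0003, 0.001 ]), 0.0808, 0.66)]
bar_center [(array([-0.2338, -0.5263]), 0.0175, 0.8), (array([-0.0007, -0.1081]), 0.1841, 0.53)]
rods_end [(array([ 0.0028, -0.2015]), 0.0656, 0.7)]
bar_line [(array([-0.0023, -0.0007]), 0.0789, 0.57), (array([-0.0313, -0.3986]), -0.0027, 0.2)]
```

```bash
python3 -m handwheel '[{"delta_pos":[0,0.05,0.3],"turn":0.006},{"delta_pos":[0,0,0.4],"turn":0},{"delta_pos":[0,0,0.4],"turn":0},{"delta_pos":[0,0,0.4],"turn":0},{"delta_pos":[0,0,0.25],"turn":0},{"delta_pos":[0,0,0.1],"turn":0},{"delta_pos":[0,0,0],"turn":0},{"delta_pos":[0,0,0],"turn":0}]'
python3 - <<'E'
from h import *
a=save('scene','s7.png');b=save('top','t7.png')
d=np.load('fx.npz');Rm,t=d['Rm'],d['t'];p=Rm@[0,-.116]+t;to([*p,.041],80.9)
for c in('scene','top'):
  for n in('bar_center',):print(n,[(Rm.T@(np.array(q['point'])[:2]-t),q['point'][2],q['conf']) for q in bot.landmark_of(n,c)[:2]])
x=cv2.resize(a[195:295,235:355],(480,400));y=cv2.resize(b[180:280,280:400],(480,400));
cv2.imwrite('pics/c7.png',cv2.resize(np.hstack([x,y]),(800,333))[:,:,::-1])
E
```

```text
t: 21.5
tool_pos: [0.5474, -0.0884, 0.0488]
ee_rot: [0.0, 0.761, 0.649, 0.0]
ft_force: [-0.2, -0.6, -2.5]
finger_gap: 0.0283
grasp_force: 59.6
t 21.6 tcp [ 0.5479 -0.0884  0.0495] yaw 80.87155221623144 tilt [-0.0004  0.0022 -1.    ] gap 0.028534332773210436 F [ 0.2807 -0.0104 -2.4157] 59.61962163448334
turn units -0.0009930149833138919
shift units [ 0.0452 -0.0154  0.1701]
bar_center [(array([-0.0008, -0.1099]), 0.0911, 0.96), (array([-0.233 , -0.5278]), 0.0136, 0.96)]
bar_center [(array([ 0.0027, -0.1084]), 0.0918, 0.61), (array([-0.2286, -0.5263]), 0.0166, 0.6)]
```

View pics/c7.png

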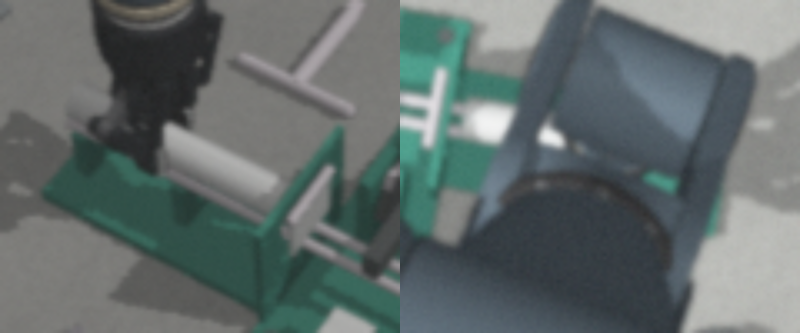

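The bar is over the rods, outside the panel, with its front end near (275,205) just short of the panel and in line with them. Lower gently.

```bash
python3 -m handwheel '[{"delta_pos":[0,0,0.05],"turn":0},{"delta_pos":[0,0,0.05],"turn":0},{"delta_pos":[0,0,0.04],"turn":0},{"delta_pos":[0,0,0],"turn":0}]';python3 -m handwheel '[{"delta_pos":[0,0,0.03],"turn":0},{"delta_pos":[0,0,0.02],"turn":0},{"delta_pos":[0,0,0],"turn":0}]'
```

```text
t: 22.03
tool_pos: [0.5472, -0.0879, 0.0418]
ee_rot: [0.0, 0.761, 0.649, 0.0]
ft_force: [-0.5, 0.6, -0.4]
finger_gap: 0.0281
grasp_force: 60.1
t: 22.28
tool_pos: [0.5473, -0.088, 0.0415]
ee_rot: [0.001, 0.761, 0.649, 0.0]
ft_force: [-4.3, 0.7, 16.3]
finger_gap: 0.0282
grasp_force: 61.8
```

```bash
python3 -m handwheel '[{"delta_pos":[0,0,0],"turn":0},{"delta_pos":[0,0,0],"turn":0},{"delta_pos":[0,0,-0.03],"turn":0},{"delta_pos":[0,0,0],"turn":0}]' -0.1;python3 -m handwheel '[{"delta_pos":[0,0,0],"turn":0},{"delta_pos":[0,0,0],"turn":0},{"delta_pos":[0,0,0],"turn":0},{"delta_pos":[0,0,0],"turn":0},{"delta_pos":[0,0,0],"turn":0}]' 1
python3 - <<'E'
from h import *
bot.snapshot('scene');bot.snapshot('top')
d=np.load('fx.npz');Rm,t=d['Rm'],d['t'];to([.55,0,.04],80.9)
print(Rm.T@(np.array(bot.observe()['tool_pos'])[:2]-t))
for c in('scene','top'):
  for n in('bar_center','stop_face'):print(n,[(Rm.T@(np.array(q['point'])[:2]-t),q['point'][2],q['conf']) for q in bot.landmark_of(n,c)[:2]])
E
```

```text
t: 22.62
tool_pos: [0.5472, -0.088, 0.0405]
ee_rot: [0.0, 0.761, 0.649, 0.0]
ft_force: [-0.3, -0.5, -0.1]
finger_gap: 0.047
grasp_force: 0.0
t: 23.03
tool_pos: [0.547, -0.0879, 0.0404]
ee_rot: [-0.0, 0.761, 0.649, -0.0]
ft_force: [-0.1, 0.5, 0.5]
finger_gap: 0.0281
grasp_force: 59.0
t 23.1333 tcp [ 0.547  -0.0879  0.0404] yaw 80.87044641601018 tilt [ 0.0001 -0.0001 -1.    ] gap 0.028002164871200528 F [-0.066   0.6532  0.1635] 59.009390473365784
turn units -0.0010316146927742066
shift units [ 1.7457 -0.2194  0.0081]
[-0.0003 -0.1179]
bar_center [(array([-0.2314, -0.5271]), 0.0129, 0.93), (array([-0.0006, -0.1016]), 0.0819, 0.63)]
stop_face []
bar_center [(array([-0.2325, -0.5277]), 0.0166, 0.77)]
stop_face [(array([0.0003, 0.0545]), 0.0792, 0.73)]
```

```bash
python3 -m handwheel '[{"delta_pos":[0.08,0,0],"turn":0},{"delta_pos":[0.1,0,0],"turn":0},{"delta_pos":[0.1,0,0],"turn":0},{"delta_pos":[0.1,0,0],"turn":0},{"delta_pos":[0.1,0,0],"turn":0},{"delta_pos":[0.1,0,0],"turn":0}]'; python3 -m handwheel '[{"delta_pos":[0.1,0,0],"turn":0},{"delta_pos":[0.1,0,0],"turn":0},{"delta_pos":[0.1,0,0],"turn":0},{"delta_pos":[0.1,0,0],"turn":0},{"delta_pos":[0.1,0,0],"turn":0},{"delta_pos":[0.08,0,0],"turn":0},{"delta_pos":[0,0,0],"turn":0}]'
```

```text
t: 23.83
tool_pos: [0.5517, -0.0596, 0.0405]
ee_rot: [0.001, 0.761, 0.649, -0.001]
ft_force: [-1.4, -5.0, -0.5]
finger_gap: 0.0283
grasp_force: 59.1
t: 24.42
tool_pos: [0.5567, -0.0295, 0.0405]
ee_rot: [0.0, 0.761, 0.649, 0.001]
ft_force: [1.3, -0.6, -1.6]
finger_gap: 0.0284
grasp_force: 59.2
```

```bash
python3 -m handwheel '[{"delta_pos":[0.05,0,0],"turn":0},{"delta_pos":[0.04,0,0],"turn":0},{"delta_pos":[0,0,0],"turn":0}]'
```

```text
t: 24.67
tool_pos: [0.5571, -0.0256, 0.0405]
ee_rot: [-0.0, 0.761, 0.649, 0.0]
ft_force: [2.7, -1.3, -1.3]
finger_gap: 0.0281
grasp_force: 59.2
```

```bash
for i in 1; do python3 -m handwheel '[{"delta_pos":[0.04,0,0],"turn":0},{"delta_pos":[0.02,0,0],"turn":0},{"delta_pos":[0,0,0],"turn":0}]'; done
```

```text
t: 24.92
tool_pos: [0.5574, -0.023, 0.0405]
ee_rot: [-0.0, 0.761, 0.649, 0.0]
ft_force: [0.9, -0.7, -1.8]
finger_gap: 0.0282
grasp_force: 59.2
```

```bash
python3 -m handwheel '[{"delta_pos":[0.04,0,0],"turn":0},{"delta_pos":[0,0,0],"turn":0}]'
```

```text
t: 25.08
tool_pos: [0.5577, -0.0209, 0.0405]
ee_rot: [-0.0, 0.761, 0.649, 0.0]
ft_force: [1.4, -1.2, -2.0]
finger_gap: 0.0281
grasp_force: 59.2
```

```bash
python3 -m handwheel '[{"delta_pos":[0.04,0,0],"turn":0},{"delta_pos":[0,0,0],"turn":0}]'
```

```text
t: 25.25
tool_pos: [0.558, -0.0191, 0.0405]
ee_rot: [-0.0, 0.761, 0.649, 0.0]
ft_force: [1.5, -0.9, -1.9]
finger_gap: 0.0284
grasp_force: 59.2
```

```bash
python3 -m handwheel '[{"delta_pos":[0.04,0,0],"turn":0},{"delta_pos":[0,0,0],"turn":0}]'
```

```text
t: 25.42
tool_pos: [0.5582, -0.0184, 0.0405]
ee_rot: [0.001, 0.761, 0.649, -0.001]
ft_force: [-1.0, -5.8, -2.7]
finger_gap: 0.0282
grasp_force: 59.2
```

```bash
python3 -m handwheel '[{"delta_pos":[0.03,0,0],"turn":0},{"delta_pos":[0,0,0],"turn":0}]'
python3 - <<'E'
from h import *
bot.snapshot('top');bot.snapshot('scene')
d=np.load('fx.npz');Rm,t=d['Rm'],d['t']
for c in('scene','top'):
  for n in('bar_center','stop_face','knob','flap_edge'):print(n,[(Rm.T@(np.array(q['point'])[:2]-t),q['point'][2],q['conf']) for q in bot.landmark_of(n,c)[:2]])
E
```

```text
t: 25.58
tool_pos: [0.5583, -0.0183, 0.0405]
ee_rot: [0.001, 0.76, 0.649, -0.002]
ft_force: [-1.7, -11.4, -2.4]
finger_gap: 0.028
grasp_force: 59.2
bar_center [(array([-0.2356, -0.5254]), 0.0164, 0.97), (array([-0.0018, -0.037 ]), 0.0831, 0.77)]
stop_face [(array([0.0023, 0.0567]), 0.0793, 0.83), (array([0.2049, 0.0009]), 0.0014, 0.36)]
knob [(array([-0.1044,  0.0648]), 0.1157, 0.61)]
flap_edge [(array([ 0.2059, -0.0004]), -0.001, 0.66), (array([0.0003, 0.0461]), 0.0936, 0.65)]
bar_center [(array([-0.2294, -0.5277]), 0.015, 0.88)]
stop_face [(array([0.0007, 0.0585]), 0.0771, 0.76)]
knob [(array([-0.0809,  0.0652]), 0.0676, 0.58), (array([-0.1069,  0.065 ]), 0.1097, 0.54)]
flap_edge [(array([-0.0005,  0.0463]), 0.0988, 0.38)]
```

The bar is butted against the stop (11 N), with the flap edge up on the bar at z ≈ 0.095. Relax, release and retreat.

```bash
python3 -m handwheel '[{"delta_pos":[-0.03,0,0],"turn":0},{"delta_pos":[0,0,0],"turn":0}]'; python3 -m handwheel '[{"delta_pos":[0,0,0],"turn":0},{"delta_pos":[0,0,0],"turn":0},{"delta_pos":[0,0,0],"turn":0},{"delta_pos":[0,0,0],"turn":0},{"delta_pos":[0,0,0],"turn":0},{"delta_pos":[0,0,-0.2],"turn":0},{"delta_pos":[0,0,-0.4],"turn":0},{"delta_pos":[-0.2,0,-0.5],"turn":0},{"delta_pos":[-0.5,0,-0.6],"turn":0},{"delta_pos":[-0.6,0,-0.6],"turn":0},{"delta_pos":[-0.6,0,-0.3],"turn":0},{"delta_pos":[-0.6,0,0],"turn":0}]' -0.3;python3 -m handwheel '[{"delta_pos":[-0.6,0,0],"turn":0},{"delta_pos":[-0.6,0,0],"turn":0},{"delta_pos":[-0.6,0,0],"turn":0},{"delta_pos":[-0.3,0,0],"turn":0},{"delta_pos":[0,0,0],"turn":0},{"delta_pos":[0,0,0],"turn":0}]'
python3 - <<'E'
from h import *
b=save('top','t9.png');a=save('scene','s9.png')
d=np.load('fx.npz');Rm,t=d['Rm'],d['t']
for c in('scene','top'):
  for n in('bar_center','stop_face','knob','flap_edge'):print(n,[(Rm.T@(np.array(q['point'])[:2]-t),q['point'][2],q['conf']) for q in bot.landmark_of(n,c)[:2]])
x=cv2.resize(a[200:300,250:400],(800,533),interpolation=cv2.INTER_CUBIC);cv2.imwrite('pics/c9.png',x[:,:,::-1])
E
```

```text
t: 26.25
tool_pos: [0.5581, -0.0184, 0.0405]
ee_rot: [0.0, 0.761, 0.649, -0.001]
ft_force: [-0.5, -5.8, -2.5]
finger_gap: 0.0282
grasp_force: 59.2
t: 27.25
tool_pos: [0.5411, -0.1422, 0.1751]
ee_rot: [0.004, 0.761, 0.649, 0.002]
ft_force: [0.4, -1.0, -0.4]
finger_gap: 0.0555
grasp_force: 0.0
t: 27.75
tool_pos: [0.5217, -0.2438, 0.1702]
ee_rot: [-0.0, 0.762, 0.648, 0.0]
ft_force: [-0.0, 0.6, -0.1]
finger_gap: 0.0555
grasp_force: 0.0
bar_center [(array([-0.0015, -0.0359]), 0.0836, 0.93), (array([0.002 , 0.0537]), 0.0796, 0.57)]
stop_face [(array([0.0022, 0.0487]), 0.0789, 0.88)]
knob [(array([-0.1045,  0.0637]), 0.1141, 0.61)]
flap_edge [(array([-0.0799,  0.0652]), 0.0682, 0.72), (array([0.0006, 0.0468]), 0.0945, 0.68)]
bar_center [(array([-0.2295, -0.5285]), 0.0164, 0.57)]
stop_face [(array([-0.0014,  0.0532]), 0.0769, 0.96), (array([-0.0316, -0.3952]), -0.0037, 0.64)]
knob [(array([-0.1062,  0.0655]), 0.1114, 0.73), (array([ 0.2131, -0.1238]), -0.0008, 0.4)]
flap_edge [(array([-0.0035,  0.0461]), 0.0966, 0.72), (array([ 0.2037, -0.2872]), -0.0023, 0.31)]
```

View pics/c9.png

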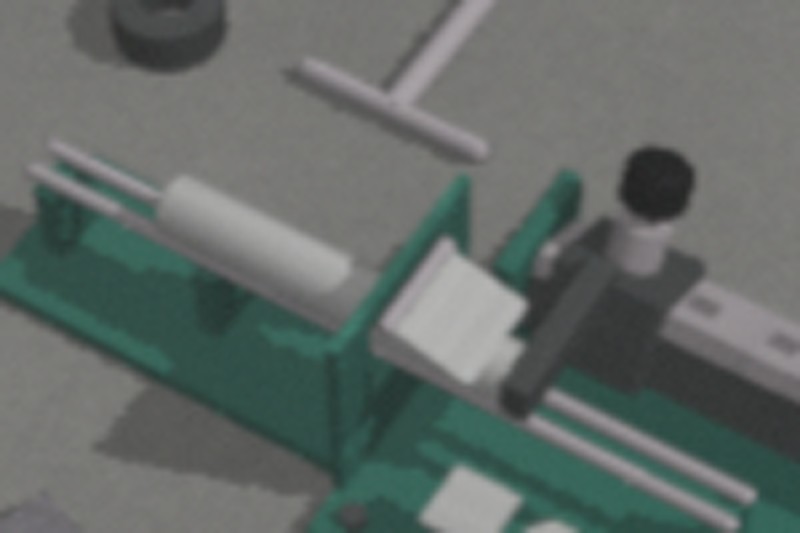

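The bar lies on the rods with its end against the stop arm at (515,370). The flap rests on it at (460,310), the knob is home at (655,185), and the gripper is clear.

```bash
python3 -c "
from plant import bot
print(bot.sign_off())"
```

```text
the job is handed in; nothing more can be done
None
```

The job is handed in, and no verdict came back: in the last pictures the stop is locked beside the square marker and the bar lies on the rods through the flap, butted against it, with the robot clear.

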